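# Return the bench set to its matching holders

## Task

Put the weighing place in order: set the small white vial in the smallest round holder, the blue-capped bottle in the middle-sized round holder, the large white bottle in the largest round holder and the timer in the rectangular holder, each inside the rim and flat on the holder's floor. Do not tip anything over, leave the glass beaker and the pump bottle where they stand, and let go of everything.

Things in the scene. Friction and masses are not known exactly. Their poses are not given: they have to be found in the camera images.
- vial_centre (a point): centre, half-way up, of a small upright white vial with a white screw cap, 22 mm in diameter, 45 mm tall, about 25 g; z is its upright axis
- white_bottle_centre (a point): centre, half-way up, of an upright white bottle with a tall domed white cap, 51 mm in diameter (the cap, its upper half, is 47 mm), 98 mm tall, about 90 g; z is its upright axis
- timer_centre (a point): centre of a flat white bench timer with three keys lying face up, 58 mm along its x, 64 mm along its y, body 18 mm tall (this point is 9 mm over its underside), about 60 g
- blue_cap_bottle_centre (a point): centre, half-way up, of an upright small white bottle with a blue screw cap, 33 mm in diameter (27 mm at the cap, from 48 mm up), 66 mm tall, about 50 g; z is its upright axis
- small_round_holder_floor (a point): the smallest of three low round holders, recess 36 mm in diameter for the vial, 56 mm outside, with the origin at the centre of the floor's upper face, 2 mm over the bench; z is up; fixed; a 10 mm wide grey rim stands 7 mm over the bench (5 mm over the white floor). A fixed black ridge 66 mm high and 15 mm thick runs straight ahead (along x) across the bench at y = -0.03 m, between its left and right halves; carry things over it.
- large_round_holder_floor (a point): the largest of three low round holders, recess 70 mm in diameter for the white bottle, 90 mm outside, with the origin at the centre of the floor's upper face, 2 mm over the bench; z is up; fixed; a 10 mm wide grey rim stands 7 mm over the bench (5 mm over the white floor)
- rectangular_holder_floor (a point): low rectangular holder, recess 74 mm along its x and 80 mm along its y for the timer (which must be turned with it, within about 0.15 rad, either way round), 94 x 100 mm outside, with the origin at the centre of the floor's upper face, 2 mm over the bench; z is up; fixed; a 10 mm wide grey rim stands 7 mm over the bench (5 mm over the white floor)
- medium_round_holder_floor (a point): the middle-sized of three low round holders, recess 49 mm in diameter for the blue-capped bottle, 69 mm outside, with the origin at the centre of the floor's upper face, 2 mm over the bench; z is up; fixed; a 10 mm wide grey rim stands 7 mm over the bench (5 mm over the white floor)
- beaker: bystander: an empty glass beaker, 83 x 88 mm, 105 mm tall; origin at the centre of its underside; to be left alone
- pump_bottle: bystander: a blue bottle with a white pump, 58 x 72 mm, 157 mm tall; origin on its underside; to be left alone
Mind the look-alikes: they are no part of the job. Leave any yellow look-alike of the part that bears medium_round_holder_floor alone.

How it is judged:
By the outcome, as a careful person would: the job done as asked, in the order asked, and still so for the second after the job is handed in, with the robot touching nothing.
It also fails if it takes over 120 s, if anything falls off the work surface, if the arm or the gripper's body presses on something with over 40 N, if the wrist force passes 120 N, or if a joint passes its speed limit or range.

## Robot

A 6-joint arm with a two-finger parallel gripper is mounted at the origin on a cart in front of the work surface, level with it; the furniture and walls round the work are solid. World frame = base frame: x ahead of the robot, y to its left, z up, the work surface at z = 0. Lengths are in mm, angles in rad, forces in N, time in s.
With the tool pointing down it reaches from about 350 to 875 mm from the base axis. Payload 4.2 kg.
Tool frame: the origin (TCP) lies midway between the tips of the shut fingers; the grasp point (between the pads) lies 19 mm behind it; z points along the fingers, y is the line along which they close (so a half turn about z gives the same grasp; the last joint's range is limited). The gripper opens to 85 mm and grips with 20 to 120 N. Pads are 22 mm wide; open, the fingers measure 114 mm over their backs; the gripper's body (76 mm by 85 mm) begins 54 mm behind the grasp point. The pads swing forward as they close: fully open they stand 13 mm farther back than shut.
Start: joints at [0.259, 0.385, 0.008, 0, -1.194, -0.259], TCP at [624.979, 0.025, 231.312] pointing down, gripper open.
Joint ranges: [-3.14, 3.14], [-1.21, 2.06], [-1.07, 1.41], [-3.16, 2.05], [-2.99, -0.16], [-3.1, 3.1]. Speed limits (rad/s): [2.79, 2.79, 3.14, 3.14, 3.14, 3.14].

## Interface

Orientations are given as a unit quaternion [x, y, z, w].
In Python, from bench import arm gives the robot as it stands.
- The arm moves only by the tool send_rows, never from a script. Its argument "targets" is a list of rows, each an object of numbers: "gripper": the gripper command: -1 is fully open, 1 is shut, values between are in proportion; "x", "y", "z": the shift along the tool's x, y, z in cm; "ax", "ay", "az": the turn, a rotation vector about the tool's x, y, z in degrees. A call has 1 to 5 rows; each row shifts and turns the commanded pose from where the row before left it, along the tool's axes as they then stand; what a row does not reach is not made up. A row lasts 1/12 s, in which the tool goes at most 41.7 mm and 7.16 degrees, less where a joint would pass 70% of its speed; a pose out of reach is approached as far as the arm can. A call is refused whole if a number of a shift passes 4.17 or a number of a turn 7.16, either way. A call with a gripper value outside its range is refused whole. The fingers move at their own pace and stop on an object; the grip force is fixed at half the most. Time passes only in rows, so rows that do not move let the fingers close. It gives the time, the measured TCP pose, the force, the opening and the grip force at its end, in the units of the state.
- arm.read_state(): the state, without advancing time (a new reading comes with each control period).
- arm.get_image(name): name is "scene" or "side" or "wrist"; returns (picture, depth): 384x512x3 uint8, red, green, blue; 384x512 float32, mm along the optical axis (not along the pixel's ray), 0 where there is no reading.
- arm.camera_model(name): a dict with "fx", "fy", "cx", "cy" (pixels), "cam_to_world" (4x4, takes a point from camera to world coordinates). Camera axes: x right, y down, z forward; pixel columns grow to the right and rows downward; lengths in mm; the calibration is good to about 2 mm. A picture is of the moment at which its call begins: read the wrist's pose just before it. camera_model takes no time and is no camera call; for the wrist camera it gives the pose at the moment of the call.
- arm.job_done(): hands the job in; it is judged then, once.
Trained networks look in the newest picture that a camera, given by its name, has taken for a name from the list of things; names that differ only in an ending like _2 or _b are one class to them, and where a whole thing is asked for, a point or a joint stands for the part that bears it (a point fixed in the world has none). Each returns a list of dicts, best first, with "score" (0 to 1); they miss things now and then, are a little off and sometimes report something else, mostly with a low value. They report only what shows in the picture. A call takes as long as a camera call. They do not tell look-alikes from the thing itself.
- arm.boxes_of(camera, thing): "rect" ([left, top, width, height] in pixels, round what is visible of it).
The state is a dict: "clock": time; "joints": joint angles; "joint_vel": joint speeds; "joint_efforts": joint torques, N m; "position": TCP position; "ee_rot": TCP orientation; "contact_force": force on the tool from outside, world axes, zero at the start; "wrist_torque": the same for the moment, N m; "gripper_width": finger opening in mm; "grasp_force": force on a finger pad.
Only numpy, scipy, OpenCV 4.12 (cv2) and the standard library are available. Lean on these libraries where they do the work, as an engineer would, in place of code of your own. Each camera call takes 0.05 s, during which the arm holds its last target. There are 200 camera calls.

## Working session

There is one attempt and no reset: what is moved stays moved. The work goes in short steps, Python scripts to look and compute and a tool call to move; the robot and the scene stay as the last step left them, time stands still between calls to the robot, and variables do not carry over. Pictures are saved under pics/ and viewed, at most 14 in all, crops included, and the job is handed in when it is done.

Besides the shell and the picture viewer there is one more tool, called after "Emit:" as name([rows], argument=value, ...), one row to a line, values as JSON. send_rows: Moves the arm, as the interface text tells. Its arguments: {"type":"object","properties":{"targets":{"type":"array"}},"required":["targets"]}

```bash
mkdir -p pics; ls
cat > h.py <<'E'
import numpy as np, cv2
from bench import arm
T=["vial_centre","white_bottle_centre","timer_centre","blue_cap_bottle_centre","small_round_holder_floor","large_round_holder_floor","rectangular_holder_floor","medium_round_holder_floor","beaker","pump_bottle"]
def world(m,d,u=None,v=None):
    h,w=d.shape; U,V=np.meshgrid(np.arange(w),np.arange(h))
    P=np.stack([(U-m["cx"])/m["fx"]*d,(V-m["cy"])/m["fy"]*d,d,np.ones_like(d)],-1)
    return (P@np.array(m["cam_to_world"]).T)[...,:3]
E
python3 - <<'E'
from h import *
for c in ["scene","side"]:
    m=arm.camera_model(c); p,d=arm.get_image(c); np.savez(f"pics/{c}0.npz",p=p,d=d,W=world(m,d))
    cv2.imwrite(f"pics/{c}0.png",cv2.resize(p[...,::-1],(800,600),interpolation=cv2.INTER_CUBIC))
    print(c,np.round(np.array(m["cam_to_world"])[:3,3]))
    W=world(m,d)
    for t in T:
        for b in arm.boxes_of(c,t)[:3]:
            x,y,w,h=b["rect"]; print(t,round(b["score"],2),np.round(b["rect"]),np.round(W[int(y+h/2),int(x+w/2)]))
E
```

```text
pics
scene [ -136. -1168.   673.]
vial_centre 0.5 [275. 227.   6.   8.] [ 617. -122.   28.]
white_bottle_centre 0.64 [229. 217.  14.  36.] [ 471. -124.   58.]
timer_centre 0.58 [236. 209.  10.   4.] [611.  77.  18.]
blue_cap_bottle_centre 0.63 [156. 182.  14.  19.] [448. 340.  34.]
small_round_holder_floor 0.5 [157. 182.  11.  18.] [444. 339.  39.]
small_round_holder_floor 0.43 [217. 196.  15.   9.] [623. 213.   6.]
large_round_holder_floor 0.55 [169. 205.  25.  12.] [456. 210.   4.]
rectangular_holder_floor 0.62 [185. 215.  30.  12.] [475. 113.   1.]
medium_round_holder_floor 0.81 [243. 266.  28.  12.] [ 458. -252.    5.]
medium_round_holder_floor 0.81 [265. 286.  26.  18.] [ 446. -370.    8.]
medium_round_holder_floor 0.63 [169. 206.  24.   8.] [460. 220.   7.]
beaker 0.98 [269. 175.  22.  30.] [738.  42.  81.]
beaker 0.47 [186. 216.  30.   9.] [486. 121.   3.]
pump_bottle 0.91 [301. 181.  20.  50.] [ 727. -135.   92.]
pump_bottle 0.74 [277. 226.   5.  10.] [ 620. -127.   29.]
side [ 132. 1180. 1063.]
vial_centre 0.48 [264. 174.   5.  12.] [ 631. -109.   30.]
white_bottle_centre 0.53 [294. 169.  16.  28.] [481. -83.  79.]
white_bottle_centre 0.2 [228. 141.  16.  39.] [739. -93. 105.]
timer_centre 0.67 [242. 210.  20.  16.] [605.  91.  20.]
blue_cap_bottle_centre 0.77 [260. 272.  11.  22.] [452. 359.  41.]
small_round_holder_floor 0.51 [228. 235.  17.  16.] [611. 207.   0.]
large_round_holder_floor 0.96 [261. 245.  28.  21.] [474. 212.   1.]
rectangular_holder_floor 0.74 [269. 217.  34.  21.] [484.  77.   1.]
medium_round_holder_floor 0.48 [321. 155.  17.   8.] [ 449. -371.    1.]
medium_round_holder_floor 0.46 [308. 168.  20.  11.] [ 468. -261.    1.]
beaker 0.86 [200. 178.  25.  39.] [742. 104.  78.]
pump_bottle 0.6 [226. 144.  18.  35.] [745. -98.  96.]
```

Run:
```python
from h import *
a=cv2.imread("pics/scene0.png")
p=np.load("pics/scene0.npz")["p"][160:320,130:343,::-1]; cv2.imwrite("pics/a.png",cv2.resize(p,(798,600),interpolation=cv2.INTER_CUBIC))
p=np.load("pics/side0.npz")["p"][130:310,180:400,::-1]; cv2.imwrite("pics/b.png",cv2.resize(p,(733,600),interpolation=cv2.INTER_CUBIC))
p,d=arm.get_image("wrist"); print(arm.camera_model("wrist")); cv2.imwrite("pics/c.png",p[...,::-1])
```

```text
{'fx': 280.4369164874281, 'fy': 280.4369164874281, 'cx': 255.0756414880439, 'cy': 193.33402465831023, 'cam_to_world': array([[-9.99999677e-01, -6.99070393e-04, -3.97100266e-04,
         6.26250858e+02],
       [-7.79887426e-04,  9.63464026e-01,  2.67836635e-01,
        -6.84948302e+01],
       [ 1.95355159e-04,  2.67836858e-01, -9.63464260e-01,
         3.73399862e+02],
       [ 0.00000000e+00,  0.00000000e+00,  0.00000000e+00,
         1.00000000e+00]])}
```

View pics/a.png

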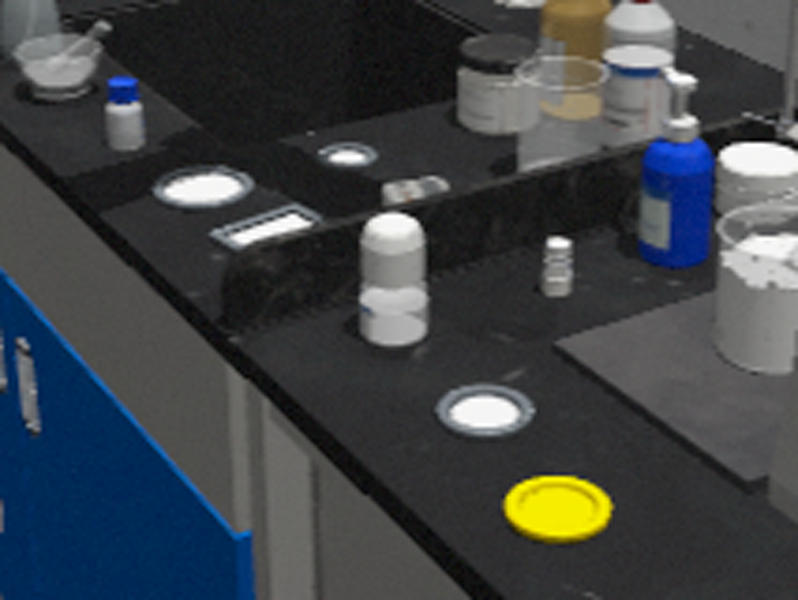

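View pics/b.png

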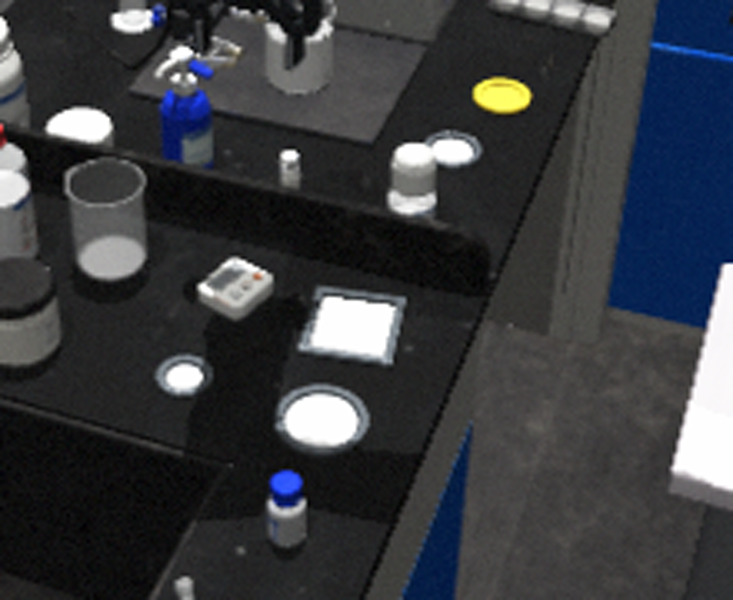

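View pics/c.png

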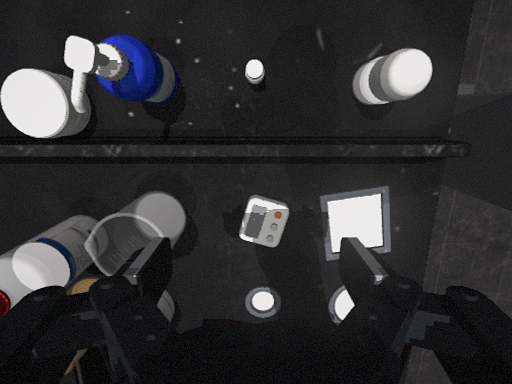

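```bash
cat >> h.py <<'E'
def shot(n=None):
    s=arm.read_state(); m=arm.camera_model("wrist"); p,d=arm.get_image("wrist")
    if n: cv2.imwrite(f"pics/{n}.png",p[...,::-1])
    return s,m,p,d,world(m,d)
def cluster(W,p,xy,r,zlo,zhi):
    M=(np.hypot(W[...,0]-xy[0],W[...,1]-xy[1])<r)&(W[...,2]>zlo)&(W[...,2]<zhi)
    return M
def circ(P):
    from scipy.optimize import least_squares
    f=lambda q:np.hypot(P[:,0]-q[0],P[:,1]-q[1])-q[2]
    q=least_squares(f,[*P.mean(0)[:2],20],loss="soft_l1").x; return np.round(q,1)
def floor(m,p,W,xy,r,z=2.,thr=190):
    """white floor of holder: bright pixels cast on plane z"""
    M=(p.min(-1)>thr)&(np.hypot(W[...,0]-xy[0],W[...,1]-xy[1])<r)&(np.abs(W[...,2]-2)<8)
    M=M.astype(np.uint8); n,l,st,_=cv2.connectedComponentsWithStats(M)
    k=1+np.argmax(st[1:,4]); c=max(cv2.findContours((l==k).astype(np.uint8),0,1)[0],key=len)[:,0].astype(float)
    C=np.array(m["cam_to_world"]); D=np.c_[(c[:,0]-m["cx"])/m["fx"],(c[:,1]-m["cy"])/m["fy"],np.ones(len(c))]@C[:3,:3].T
    return C[:3,3]+D*((z-C[2,3])/D[:,2])[:,None], st[k]
E
python3 - <<'E'
from h import *
s,m,p,d,W=shot(); np.savez("pics/w0.npz",p=p,d=d,W=W)
print(s["ee_rot"],s["position"],s["gripper_width"])
for n,xy in [("vial",(625,-115)),("white",(475,-100)),("timer",(608,85))]:
    zl={"vial":38,"white":60,"timer":12}[n]
    M=cluster(W,p,xy,50,zl,110); P=W[M]; print(n,M.sum(),P.mean(0).round(1),P.min(0).round(1),P.max(0).round(1))
    top=P[P[:,2]>np.percentile(P[:,2],98)-6]; print("  top mid",((top.min(0)+top.max(0))/2).round(1),np.ptp(top,0).round(1), "rect",cv2.minAreaRect(top[:,:2].astype(np.float32)))
for n,xy,r in [("small",(617,210),40),("rect",(480,95),70)]:
    P,st=floor(m,p,W,xy,r); print(n,st,circ(P),cv2.minAreaRect(P[:,:2].astype(np.float32)))
B=W[(np.abs(W[...,2])<8)&(W[...,1]<-150)]; print("bench z",np.median(B[:,2]))
for t in T[:8]: print(t,[(round(b["score"],2),np.round(b["rect"])) for b in arm.boxes_of("wrist",t)[:2]])
E
```

```text
[-7.07095652e-01  7.07117910e-01  1.77533755e-05 -9.27116518e-06] [6.24960636e+02 1.94518082e-02 2.31307693e+02] 85.54092393626695
vial 267 [ 626.8 -117.    44.2] [ 617.6 -126.1   38.2] [ 636.1 -108.1   47.1]
  top mid [ 626.8 -117.1   43.8] [18.5 18.   6.7] rect ((626.8539428710938, -117.07384490966797), (18.502592086791992, 17.938323974609375), 0.908733606338501)
white 2448 [ 488.3 -105.5   89.3] [ 461.  -130.    60.1] [505.  -83.6  99.6]
  top mid [ 481.7 -106.9   96. ] [37.9 37.8  7.1] rect ((481.76519775390625, -106.94661712646484), (37.00340270996094, 37.500179290771484), 78.78824615478516)
timer 1795 [613.8  71.1  17.7] [580.   37.8  12.1] [646.9 108.6  22.7]
  top mid [613.6  73.4  18.8] [66.6 70.4  7.8] rect ((614.0719604492188, 72.74732971191406), (63.179718017578125, 56.97418212890625), 72.70561218261719)
small [252 292  22  18 312] [614.4 205.9  15.8] ((614.5108642578125, 205.95523071289062), (32.38239288330078, 30.365297317504883), 0.03691491484642029)
rect [ 327  194   56   58 2369] [483.3  77.   40.4] ((484.1784973144531, 79.09017944335938), (73.21636962890625, 77.98892974853516), 9.086775779724121)
bench z -0.48705238707032095
vial_centre [(0.75, array([250.,  60.,  16.,  27.]))]
white_bottle_centre [(0.69, array([350.,  48.,  83.,  56.])), (0.42, array([242., 286.,  42.,  32.]))]
timer_centre [(0.84, array([241., 195.,  48.,  54.]))]
blue_cap_bottle_centre [(0.7, array([352.,  46.,  83.,  59.]))]
small_round_holder_floor [(0.94, array([245., 283.,  36.,  34.])), (0.68, array([241., 195.,  50.,  55.]))]
large_round_holder_floor [(0.69, array([327., 286.,  24.,  35.]))]
rectangular_holder_floor [(0.74, array([323., 186.,  69.,  77.]))]
medium_round_holder_floor []
```

Emit:
send_rows([
  {"x": 3.9, "y": -0.1, "z": 1, "gripper": -0.2},
  {"x": 3.9, "y": -0.1, "z": 1, "gripper": -0.2},
  {"x": 3.9, "y": 0, "z": 1, "gripper": -0.2},
  {"z": 3.5, "gripper": -0.2},
  {"z": 3, "gripper": -0.2},
])

```text
$.targets[0]: bad value
```

Emit:
send_rows([
  {"x": 3.9, "y": -0.1, "z": 1, "ax": 0, "ay": 0, "az": 0, "gripper": -0.2},
  {"x": 3.9, "y": -0.1, "z": 1, "ax": 0, "ay": 0, "az": 0, "gripper": -0.2},
  {"x": 3.9, "y": 0, "z": 1, "ax": 0, "ay": 0, "az": 0, "gripper": -0.2},
  {"x": 0, "y": 0, "z": 3.5, "ax": 0, "ay": 0, "az": 0, "gripper": -0.2},
  {"x": 0, "y": 0, "z": 3, "ax": 0, "ay": 0, "az": 0, "gripper": -0.2},
])

```text
clock: 2.02
position: [627.3, -119.4, 136.1]
ee_rot: [-0.706, 0.708, -0.001, 0.001]
contact_force: [-0.7, 0.7, -1.2]
gripper_width: 51.5
grasp_force: 0.0
```

Run:
```python
from h import *
s,m,p,d,W=shot("v1"); np.savez("pics/w1.npz",p=p,d=d,W=W)
print(s["position"],s["ee_rot"],s["clock"])
M=cluster(W,p,(627,-117),25,34,60); P=W[M]; t=P[P[:,2]>40]; print(M.sum(),t.min(0),t.max(0),(t.min(0)+t.max(0))/2, cv2.minAreaRect(t[:,:2].astype(np.float32)))
print(arm.read_state()["position"])
```

```text
[ 627.27287998 -119.37963774  136.1158878 ] [-0.70573758  0.70847185 -0.00092762  0.00111067] 2.0167
413 [ 617.29495271 -126.8772627    40.05341706] [ 635.77941088 -108.12006203   46.18500205] [ 626.5371818  -117.49866237   43.11920955] ((626.8312377929688, -117.83016967773438), (18.3273868560791, 18.513534545898438), 71.40599822998047)
[ 622.56250631 -117.85450274  128.12113318]
```

View pics/v1.png

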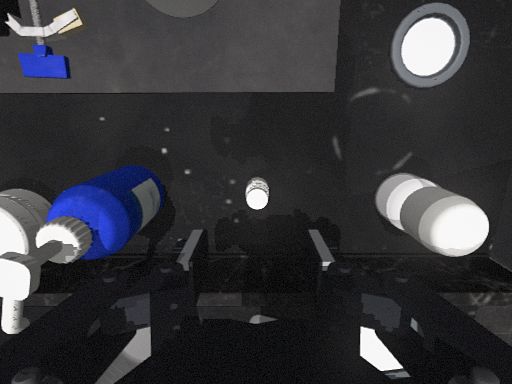

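Run:
```python
from h import *
for i in range(3):
    s=arm.read_state(); print(s["clock"],s["position"].round(1) if hasattr(s["position"],"round") else s["position"],np.round(s["joint_vel"],3),np.round(s["ee_rot"],4)); arm.get_image("wrist")
z=np.load("pics/w1.npz"); m=arm.camera_model("wrist")
s,m,p,d,W=shot()
print(s["position"])
P,st=floor(m,p,W,(458,-252),45); print(st,circ(P))
M=cluster(W,p,(482,-107),40,60,110);t=W[M];top=t[t[:,2]>92]; print((top.min(0)+top.max(0))/2, t.min(0),t.max(0))
M=cluster(W,p,(627,-117),25,40,60); t=W[M]; print((t.min(0)+t.max(0))/2)
```

```text
2.0667 [ 622.6 -117.9  128.1] [ 0.026 -0.001 -0.002 -0.016 -0.167 -0.002] [-0.7055  0.7086  0.005  -0.0034]
2.1167 [ 623.  -117.5  130.6] [ 0.018 -0.053  0.094  0.05  -0.051 -0.   ] [-0.7062  0.708   0.0046 -0.0039]
2.1667 [ 625.5 -117.4  134.1] [ 0.014 -0.047  0.081  0.034 -0.003 -0.001] [-0.707   0.7072  0.0019 -0.0022]
[ 627.38673329 -117.13885039  136.71286165]
[ 401   17   53   57 2329] [ 474.8 -246.    22.8]
[ 482.4257319  -107.90294058   95.91436113] [ 461.89488836 -130.75265767   60.02568632] [505.27556476 -85.6350944   99.82744181]
[ 626.83015962 -117.97644705   43.35590646]
```

Emit:
send_rows([
  {"x": 0, "y": 0, "z": 3.5, "ax": 0, "ay": 0, "az": 0, "gripper": -0.2},
  {"x": 0, "y": 0, "z": 3.8, "ax": 0, "ay": 0, "az": 0, "gripper": -0.2},
  {"x": 0.1, "y": 0, "z": 2.8, "ax": 0, "ay": 0, "az": 0, "gripper": -0.2},
  {"x": 0, "y": 0, "z": 1.8, "ax": 0, "ay": 0, "az": 0, "gripper": -0.2},
  {"x": 0, "y": 0, "z": 0.7, "ax": 0, "ay": 0, "az": 0, "gripper": -0.2},
])

```text
clock: 2.68
position: [627.0, -117.3, 9.5]
ee_rot: [0.707, -0.707, -0.0, 0.0]
contact_force: [-0.5, -0.2, -1.0]
gripper_width: 51.2
grasp_force: 0.0
```

Emit:
send_rows([
  {"x": 0, "y": 0, "z": 0, "ax": 0, "ay": 0, "az": 0, "gripper": -0.2},
  {"x": 0, "y": 0, "z": 0, "ax": 0, "ay": 0, "az": 0, "gripper": 1},
  {"x": 0, "y": 0, "z": 0, "ax": 0, "ay": 0, "az": 0, "gripper": 1},
  {"x": 0, "y": 0, "z": 0, "ax": 0, "ay": 0, "az": 0, "gripper": 1},
  {"x": 0, "y": 0, "z": 0, "ax": 0, "ay": 0, "az": 0, "gripper": 1},
])

```text
clock: 3.1
position: [629.0, -117.9, 13.1]
ee_rot: [0.707, -0.707, 0.002, -0.002]
contact_force: [-0.8, 0.6, 7.0]
gripper_width: 19.0
grasp_force: 58.9
```

Emit:
send_rows([
  {"x": 0, "y": 0, "z": -1.0, "ax": 0, "ay": 0, "az": 0, "gripper": 1},
  {"x": 0, "y": 0, "z": -2.5, "ax": 0, "ay": 0, "az": 0, "gripper": 1},
  {"x": 0, "y": 0, "z": -3, "ax": 0, "ay": 0, "az": 0, "gripper": 1},
  {"x": 0, "y": 0, "z": -3, "ax": 0, "ay": 0, "az": 0, "gripper": 1},
  {"x": -2, "y": 0, "z": -1.5, "ax": 0, "ay": 0, "az": 0, "gripper": 1},
])

```text
clock: 3.52
position: [628.7, -100.3, 125.4]
ee_rot: [-0.706, 0.708, -0.003, 0.002]
contact_force: [1.0, 1.0, -0.2]
gripper_width: 19.4
grasp_force: 58.8
```

Run:
```python
from h import *
s=arm.read_state();print(s["position"],s["gripper_width"],s["grasp_force"])
for c in ["scene","side"]:
    W=np.load(f"pics/{c}0.npz")["W"]
    M=(W[...,2]>30)&(W[...,2]<250)&(W[...,0]>540)&(W[...,0]<800)&(W[...,1]>20)&(W[...,1]<330); P=W[M]
    H,xe,ye=np.histogram2d(P[:,0],P[:,1],bins=[np.arange(540,801,20),np.arange(20,341,20)]); print(c,"rows x540.., cols y20.."); print(H.astype(int))
```

```text
[ 628.65284852 -100.2881595   125.37081867] 19.400708747432994 58.76191941693662
scene rows x540.., cols y20..
[[  0   0   0   0   0   0   0   0   0   0   0   0   0   0   0   0]
 [  0   0   0   0   0   0   0   0   0   0   0   0   0   0   0   0]
 [  0   0   0   0   0   0   0   0   0   0   0   0   0   0   0   0]
 [  0   0   0   0   0   0   0   0   0   0   0   0   0   0   0   0]
 [  0   0   0   0   0   0   0   0   0   0   0   0   0   0   0   0]
 [  0   0   0   0   0   0   0   0   0   0   0   0   0   0   0   0]
 [  0   0   0   0   0   0   0   0   0   0   0   0   0   0   0   0]
 [  0   0   0   0   0   0   0   0   0   0   0   0   0   0   0   0]
 [  1  19  39   2   0   0   0   0   0   0   0   0   0   0   0   0]
 [ 53 121  30  16   3   0   0   0   0   0   0   0   0   0   0   0]
 [100   1   0   0  23   0   0   2  50  53  22   0   0   0   0   0]
 [ 66   0   0  10  36   0   0  26  66   9  10   4   0   0   0   0]
 [  4  11  20  45   6   0   0  10  13   9  12   7   0   0   0   0]]
side rows x540.., cols y20..
[[ 0  0  0  0  0  0  0  0  0  0  0  0  0  0  0  0]
 [ 0  0  0  0  0  0  0  0  0  0  0  0  0  0  0  0]
 [ 0  0  0  0  0  0  0  0  0  0  0  0  0  0  0  0]
 [ 0  0  0  0  0  0  0  0  0  0  0  0  0  0  0  0]
 [ 0  0  0  0  0  0  0  0  0  0  0  0  0  0  0  0]
 [ 0  0  0  0  0  0  0  0  0  0  0  0  0  0  0  0]
 [ 0  0  0  0  0  0  0  0  0  0  0  0  0  0  0  0]
 [ 0  0  0  0  0  0  0  0  0  0  0  0  0  0  0  0]
 [ 0  0  2  2  0  0  0  0  0  0  0  0  0  0  0  0]
 [ 5 15 45 98 30  0  0  0  0  0  0  0  0  0  0  0]
 [40  1  0  3 98  0  0  0  5 42 68  7  0  0  0  0]
 [75  5  0  1 71  0  0  0 16 27 28 94  0  0  0  0]
 [18 74 18 20  9  0  0  2 22 27 24 70  2  0  0  0]]
```

Emit:
send_rows([
  {"x": -3.5, "y": 0, "z": 0, "ax": 0, "ay": 0, "az": 0, "gripper": 1},
  {"x": -4, "y": 0.3, "z": 0, "ax": 0, "ay": 0, "az": 0, "gripper": 1},
  {"x": -4, "y": 0.3, "z": 0, "ax": 0, "ay": 0, "az": 0, "gripper": 1},
  {"x": -4, "y": 0.3, "z": 0, "ax": 0, "ay": 0, "az": 0, "gripper": 1},
  {"x": -4, "y": 0.3, "z": 0, "ax": 0, "ay": 0, "az": 0, "gripper": 1},
])

```text
clock: 3.93
position: [614.5, 98.6, 121.4]
ee_rot: [-0.707, 0.707, -0.0, 0.0]
contact_force: [0.6, 0.8, -0.5]
gripper_width: 18.9
grasp_force: 58.7
```

Emit:
send_rows([
  {"x": -4, "y": 0.1, "z": 0, "ax": 0, "ay": 0, "az": 0, "gripper": 1},
  {"x": -3.4, "y": 0, "z": 0, "ax": 0, "ay": 0, "az": 0, "gripper": 1},
  {"x": -2.2, "y": 0, "z": 0, "ax": 0, "ay": 0, "az": 0, "gripper": 1},
  {"x": -1.3, "y": 0, "z": 0, "ax": 0, "ay": 0, "az": 0, "gripper": 1},
  {"x": 0, "y": 0, "z": 0, "ax": 0, "ay": 0, "az": 0, "gripper": 1},
])

```text
clock: 4.35
position: [613.9, 208.5, 120.8]
ee_rot: [0.708, -0.706, 0.0, -0.001]
contact_force: [0.0, -0.3, -0.6]
gripper_width: 19.5
grasp_force: 58.7
```

Run:
```python
from h import *
arm.get_image("wrist")
arm.get_image("wrist")
s,m,p,d,W=shot("v2"); np.savez("pics/w2.npz",p=p,d=d,W=W)
print(s["position"],s["ee_rot"],s["clock"],s["gripper_width"])
for n,xy,r in [("small",(614,206),40),("large",(462,212),60),("rect",(484,79),70)]:
  try:
    P,st=floor(m,p,W,xy,r); print(n,st,circ(P),cv2.minAreaRect(P[:,:2].astype(np.float32)))
  except Exception as e: print(n,e)
M=cluster(W,p,(s["position"][0],s["position"][1]),25,60,170)
M2=M&(p.min(-1)>110); t=W[M2]; print("held",M2.sum(),t.min(0),t.max(0))
```

```text
[613.70599275 205.66718469 120.51829319] [ 7.07123181e-01 -7.07090341e-01 -9.43877833e-05  2.17682506e-04] 4.45 19.264713951068725
small [238 173  35  34 909] [614.6 206.1  16.2] ((614.8948364257812, 206.03968811035156), (32.650001525878906, 32.86884307861328), 0.9758890271186829)
large [ 370  163   71   67 3605] [469.8 213.3  33.1] ((469.7441711425781, 213.37303161621094), (66.47337341308594, 66.21272277832031), 49.348079681396484)
rect [ 366    0   90  100 8090] [484.6  82.3  40.1] ((483.9729309082031, 79.75743865966797), (72.45491027832031, 77.4698257446289), 8.990412712097168)
held 572 [605.37476283 193.83001554 121.66359047] [628.29838339 212.91154396 157.82439442]
```

View pics/v2.png

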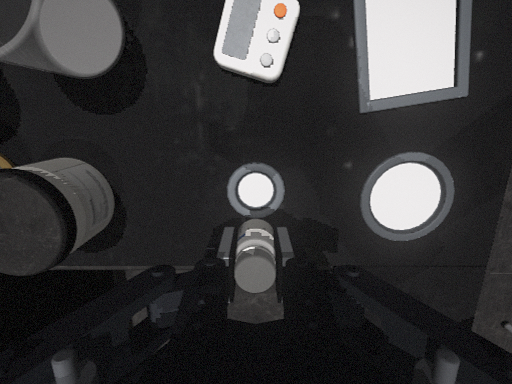

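Emit:
send_rows([
  {"x": 0, "y": 0, "z": 3.2, "ax": 0, "ay": 0, "az": 0, "gripper": 1},
  {"x": 0, "y": 0, "z": 3.5, "ax": 0, "ay": 0, "az": 0, "gripper": 1},
  {"x": 0, "y": 0, "z": 2.2, "ax": 0, "ay": 0, "az": 0, "gripper": 1},
  {"x": 0, "y": 0, "z": 1.1, "ax": 0, "ay": 0, "az": 0, "gripper": 1},
  {"x": 0, "y": 0, "z": 0.4, "ax": 0, "ay": 0, "az": 0, "gripper": 1},
])

```text
clock: 4.92
position: [612.8, 203.5, 15.1]
ee_rot: [-0.707, 0.708, 0.0, -0.003]
contact_force: [-4.0, -2.9, 9.9]
gripper_width: 19.3
grasp_force: 59.9
```

Emit:
send_rows([
  {"x": 0, "y": 0, "z": 0.2, "ax": 0, "ay": 0, "az": 0, "gripper": 1},
  {"x": 0, "y": 0, "z": 0.2, "ax": 0, "ay": 0, "az": 0, "gripper": 1},
  {"x": 0, "y": 0, "z": 0, "ax": 0, "ay": 0, "az": 0, "gripper": 1},
])

```text
clock: 5.17
position: [614.8, 205.0, 15.2]
ee_rot: [-0.707, 0.707, -0.001, 0.0]
contact_force: [-1.7, -1.7, 4.2]
gripper_width: 19.2
grasp_force: 59.4
```

Emit:
send_rows([
  {"x": 0, "y": 0, "z": -0.2, "ax": 0, "ay": 0, "az": 0, "gripper": 0.3},
  {"x": 0, "y": 0, "z": 0, "ax": 0, "ay": 0, "az": 0, "gripper": -0.2},
  {"x": 0, "y": 0, "z": 0, "ax": 0, "ay": 0, "az": 0, "gripper": -0.2},
  {"x": 0, "y": 0, "z": 0, "ax": 0, "ay": 0, "az": 0, "gripper": -0.2},
])

```text
clock: 5.5
position: [614.4, 206.0, 14.7]
ee_rot: [-0.707, 0.707, -0.0, 0.0]
contact_force: [-0.4, 0.6, -0.5]
gripper_width: 51.3
grasp_force: 0.0
```

Emit:
send_rows([
  {"x": 0, "y": 0, "z": -2.5, "ax": 0, "ay": 0, "az": 0, "gripper": -0.2},
  {"x": 0, "y": 0, "z": -3.5, "ax": 0, "ay": 0, "az": 0, "gripper": -0.2},
  {"x": 0, "y": 0, "z": -3.5, "ax": 0, "ay": 0, "az": 0, "gripper": -0.2},
  {"x": 0, "y": 0, "z": -2, "ax": 0, "ay": 0, "az": 0, "gripper": -0.2},
  {"x": 0, "y": 0, "z": -0.5, "ax": 0, "ay": 0, "az": 0, "gripper": -0.2},
])

```text
clock: 5.92
position: [616.4, 207.2, 139.6]
ee_rot: [0.707, -0.707, 0.002, -0.004]
contact_force: [0.3, 0.1, -0.7]
gripper_width: 51.2
grasp_force: 0.0
```

Run:
```python
from h import *
arm.get_image("wrist");arm.get_image("wrist")
s,m,p,d,W=shot("v3"); np.savez("pics/w3.npz",p=p,d=d,W=W)
print(s["position"],s["clock"],s["gripper_width"])
M=cluster(W,p,(614,206),30,38,70); t=W[M]; print("vial",M.sum(),t.min(0),t.max(0),(t.min(0)+t.max(0))/2)
M=cluster(W,p,(610,80),50,10,26);t=W[M]; print("timer",M.sum(),t.min(0),t.max(0),cv2.minAreaRect(t[:,:2].astype(np.float32)))
M=cluster(W,p,(450,345),50,40,90);t=W[M]; print("blue",M.sum(), (t.min(0)+t.max(0))/2 if len(t) else "")
```

```text
[614.4982942  206.44241216 135.7158229 ] 6.0167 51.4512203375253
vial 395 [606.23398964 196.08822309  38.02137667] [624.82706746 214.06825981  48.07242719] [615.53052855 205.07824145  43.04690193]
timer 5226 [580.32121611  46.89779457  10.10414802] [647.95245914 109.63895968  22.52727886] ((614.4181518554688, 73.6622314453125), (63.484764099121094, 58.12761688232422), 73.5836410522461)
blue 104 [457.35081109 337.1200814   50.74721361]
```

Emit:
send_rows([
  {"x": -1.8, "y": 3, "z": -1.3, "ax": 0, "ay": 0, "az": 0, "gripper": -0.2},
  {"x": -1.9, "y": 3.3, "z": -1.3, "ax": 0, "ay": 0, "az": 0, "gripper": -0.2},
  {"x": -1.9, "y": 3.3, "z": -1.3, "ax": 0, "ay": 0, "az": 0, "gripper": -0.2},
  {"x": -1.9, "y": 3.3, "z": -1, "ax": 0, "ay": 0, "az": 0, "gripper": -0.2},
  {"x": -1.9, "y": 3, "z": -0.6, "ax": 0, "ay": 0, "az": 0, "gripper": -0.2},
])

```text
clock: 6.48
position: [452.8, 300.0, 188.2]
ee_rot: [-0.707, 0.707, 0.0, -0.001]
contact_force: [1.3, 0.8, 0.5]
gripper_width: 51.1
grasp_force: 0.0
```

Run:
```python
from h import *
for i in range(4): arm.get_image("wrist")
s,m,p,d,W=shot("v4"); np.savez("pics/w4.npz",p=p,d=d,W=W)
print(s["position"],s["ee_rot"],s["clock"],s["gripper_width"])
for xy in [(455,343)]:
  M=cluster(W,p,xy,40,52,90);t=W[M]; print("blue",M.sum(),t.min(0),t.max(0), (t.min(0)+t.max(0))/2); t=t[t[:,2]>60];print((t.min(0)+t.max(0))/2)
P,st=floor(m,p,W,(469,213),60); print(st,circ(P))
print(arm.boxes_of("wrist","blue_cap_bottle_centre"))
```

```text
[453.70551245 300.1406376  187.91084835] [ 7.07817810e-01 -7.06393650e-01 -3.11038089e-05  1.39972119e-03] 6.6833 50.97790241709821
blue 578 [439.61126912 336.12243082  52.02951635] [466.0340074  362.48796284  66.90769163] [452.82263826 349.30519683  59.46860399]
[452.96690678 349.39884853  63.52000695]
[ 211   65   62   66 3221] [469.8 213.4  34.2]
[{'rect': [243.5, 203.7, 25.8, 42.6], 'score': 0.62}]
```

View pics/v4.png

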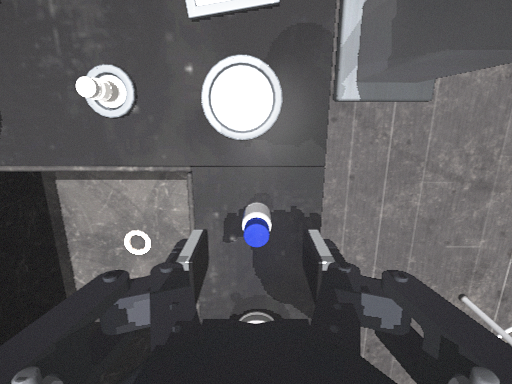

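Run:
```python
from h import *
for c in ["scene","side"]:
    W=np.load(f"pics/{c}0.npz")["W"]
    M=(W[...,2]>15)&(W[...,2]<250)&(W[...,0]>350)&(W[...,0]<560)&(W[...,1]>320)&(W[...,1]<500); P=W[M]
    H,_,_=np.histogram2d(P[:,0],P[:,1],bins=[np.arange(350,561,30),np.arange(320,501,20)]); print(H.astype(int)); Q=P[P[:,1]>375]; print(Q.min(0),Q.max(0)) if len(Q) else 0
print(arm.read_state()["position"])
```

```text
[[ 0  0  0  0  0  0  0  0  0]
 [ 0  0  0  0  0  0  0  0  1]
 [12 31  0  0  0  0  0  3 49]
 [45 46  4  0  0  0  0 13 41]
 [ 0  0  0  0  0  0  0  7 29]
 [ 0  0  0  0  0  0  0  0  0]
 [ 0  0  0  0  0  0  0  0  0]]
[409.93364849 471.0780151   15.26807499] [492.9707892  499.95083086  81.2913164 ]
[[  0   0   0   0   0   0   0   0   0]
 [  0   0   0   0   0   0   0   0   0]
 [  0  26   4   0   0   0   0   0  66]
 [  6  54  95   0   0   0   0   4 122]
 [  0   0   0   0   0   0   0   0  62]
 [  0   0   0   0   0   0   0   0   0]
 [  0   0   0   0   0   0   0   0   0]]
[414.6698651  478.00713986  15.03953036] [491.97725465 499.95499656  82.21059378]
[454.90222772 299.31964656 187.72540552]
```

Emit:
send_rows([
  {"x": -2.3, "y": 0.1, "z": 2, "ax": 0, "ay": 0, "az": 0, "gripper": -0.4},
  {"x": -2, "y": 0.1, "z": 3, "ax": 0, "ay": 0, "az": 0, "gripper": -0.4},
  {"x": -0.7, "y": 0, "z": 3.5, "ax": 0, "ay": 0, "az": 0, "gripper": -0.4},
  {"x": 0, "y": 0, "z": 3, "ax": 0, "ay": 0, "az": 0, "gripper": -0.4},
  {"x": 0, "y": 0, "z": 2.5, "ax": 0, "ay": 0, "az": 0, "gripper": -0.4},
])

```text
clock: 7.2
position: [453.0, 348.4, 45.5]
ee_rot: [-0.706, 0.708, -0.0, -0.002]
contact_force: [-0.3, -0.5, 0.3]
gripper_width: 59.4
grasp_force: 0.0
```

Emit:
send_rows([
  {"x": 0, "y": 0, "z": 1.8, "ax": 0, "ay": 0, "az": 0, "gripper": -0.4},
  {"x": 0, "y": 0, "z": 1.2, "ax": 0, "ay": 0, "az": 0, "gripper": -0.4},
  {"x": 0, "y": 0, "z": 0.5, "ax": 0, "ay": 0, "az": 0, "gripper": -0.4},
  {"x": 0, "y": 0, "z": 0, "ax": 0, "ay": 0, "az": 0, "gripper": -0.4},
])

```text
clock: 7.53
position: [453.0, 348.2, 12.0]
ee_rot: [-0.706, 0.708, -0.0, -0.002]
contact_force: [-1.0, -0.1, -0.6]
gripper_width: 59.8
grasp_force: 0.0
```

Emit:
send_rows([
  {"x": 0, "y": 0, "z": 0, "ax": 0, "ay": 0, "az": 0, "gripper": 1},
  {"x": 0, "y": 0, "z": 0, "ax": 0, "ay": 0, "az": 0, "gripper": 1},
  {"x": 0, "y": 0, "z": 0, "ax": 0, "ay": 0, "az": 0, "gripper": 1},
  {"x": 0, "y": 0, "z": 0, "ax": 0, "ay": 0, "az": 0, "gripper": 1},
])

```text
clock: 7.87
position: [453.6, 350.7, 15.5]
ee_rot: [0.707, -0.707, -0.0, -0.001]
contact_force: [-0.1, 0.2, 1.7]
gripper_width: 30.6
grasp_force: 59.4
```

Emit:
send_rows([
  {"x": 0, "y": 0, "z": -2, "ax": 0, "ay": 0, "az": 0, "gripper": 1},
  {"x": 0, "y": 0, "z": -3.5, "ax": 0, "ay": 0, "az": 0, "gripper": 1},
  {"x": 0, "y": 0, "z": -3.5, "ax": 0, "ay": 0, "az": 0, "gripper": 1},
  {"x": 2, "y": 0, "z": -3, "ax": 0, "ay": 0, "az": 0, "gripper": 1},
  {"x": 3, "y": 0, "z": -2.5, "ax": 0, "ay": 0, "az": 0, "gripper": 1},
])

```text
clock: 8.28
position: [453.8, 301.9, 162.4]
ee_rot: [0.708, -0.706, 0.0, -0.003]
contact_force: [0.7, -0.2, -0.0]
gripper_width: 30.6
grasp_force: 59.4
```

Emit:
send_rows([
  {"x": 4, "y": 0, "z": 0, "ax": 0, "ay": 0, "az": 0, "gripper": 1},
  {"x": 4, "y": -0.2, "z": 0, "ax": 0, "ay": 0, "az": 0, "gripper": 1},
  {"x": 4, "y": -0.2, "z": 0, "ax": 0, "ay": 0, "az": 0, "gripper": 1},
  {"x": 4, "y": -0.2, "z": 0, "ax": 0, "ay": 0, "az": 0, "gripper": 1},
  {"x": 4, "y": -0.2, "z": 0, "ax": 0, "ay": 0, "az": 0, "gripper": 1},
])

```text
clock: 8.7
position: [460.5, 98.3, 160.1]
ee_rot: [0.707, -0.707, 0.0, -0.001]
contact_force: [1.6, -0.0, -0.4]
gripper_width: 30.5
grasp_force: 59.4
```

Emit:
send_rows([
  {"x": 4, "y": -0.2, "z": 0, "ax": 0, "ay": 0, "az": 0, "gripper": 1},
  {"x": 4, "y": -0.2, "z": 0, "ax": 0, "ay": 0, "az": 0, "gripper": 1},
  {"x": 4, "y": -0.2, "z": 0, "ax": 0, "ay": 0, "az": 0, "gripper": 1},
  {"x": 4, "y": -0.2, "z": 0, "ax": 0, "ay": 0, "az": 0, "gripper": 1},
  {"x": 4, "y": -0.2, "z": 0, "ax": 0, "ay": 0, "az": 0, "gripper": 1},
])

```text
clock: 9.12
position: [470.6, -101.8, 160.1]
ee_rot: [0.707, -0.707, 0.0, -0.001]
contact_force: [1.0, 0.4, -0.5]
gripper_width: 30.8
grasp_force: 59.4
```

Emit:
send_rows([
  {"x": 4, "y": -0.2, "z": 0, "ax": 0, "ay": 0, "az": 0, "gripper": 1},
  {"x": 4, "y": 0, "z": 0, "ax": 0, "ay": 0, "az": 0, "gripper": 1},
  {"x": 3.3, "y": 0, "z": 0, "ax": 0, "ay": 0, "az": 0, "gripper": 1},
  {"x": 2.2, "y": 0, "z": 0, "ax": 0, "ay": 0, "az": 0, "gripper": 1},
  {"x": 1.1, "y": 0, "z": 0, "ax": 0, "ay": 0, "az": 0, "gripper": 1},
])

```text
clock: 9.53
position: [472.6, -248.5, 159.6]
ee_rot: [-0.706, 0.708, -0.0, 0.0]
contact_force: [0.5, 0.4, -0.8]
gripper_width: 30.4
grasp_force: 59.4
```

Run:
```python
from h import *
for i in range(3): arm.get_image("wrist")
s,m,p,d,W=shot("v5"); np.savez("pics/w5.npz",p=p,d=d,W=W)
print(s["position"],s["ee_rot"],s["clock"],s["gripper_width"])
for r in (45,):
  P,st=floor(m,p,W,(474.8,-246),r); print(st,circ(P))
M=cluster(W,p,s["position"][:2],35,125,240)&(p[...,2]>p[...,0]*1.6)&(p[...,2]>80); t=W[M]; print("cap",M.sum(),t.min(0),t.max(0))
M=cluster(W,p,(482,-107),40,92,110);t=W[M]; print(len(t) and (t.min(0)+t.max(0))/2)
```

```text
[ 472.67363788 -246.17473065  159.36076452] [-7.06554314e-01  7.07658790e-01  5.64394283e-05  1.88317011e-04] 9.6833 30.60650480485727
[ 233  159   44   43 1467] [ 474.6 -245.9   23.5]
cap 4284 [ 460.59194117 -260.98367173  184.23118733] [ 489.14029822 -235.96042508  233.59191261]
0
```

View pics/v5.png

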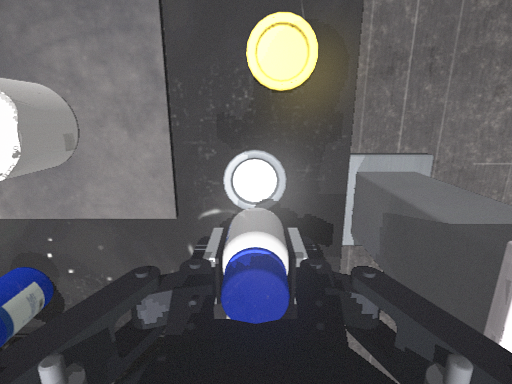

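Run:
```python
import numpy as np
z=np.load("pics/w5.npz");W=z["W"]
for v,u in [(160,380),(200,352),(200,400),(180,330),(240,345)]: print(u,v,W[v,u].round())
M=(W[...,2]>10)&(W[...,2]<120)&(abs(W[...,1]+246)<60)&(abs(W[...,0]-475)<110);print(M.sum(),W[M].mean(0) if M.any() else 0)
```

```text
380 160 [  25. -159. -702.]
352 200 [ 112.  -10. -700.]
400 200 [ 109. -109. -373.]
330 180 [ 391. -246.   -0.]
345 240 [ 123.  154. -703.]
2540 [ 571.10229682 -258.9040637    16.72078041]
```

Emit:
send_rows([
  {"x": 0, "y": -0.2, "z": 3, "ax": 0, "ay": 0, "az": 0, "gripper": 1},
  {"x": 0, "y": 0, "z": 3.5, "ax": 0, "ay": 0, "az": 0, "gripper": 1},
  {"x": 0, "y": 0, "z": 2.5, "ax": 0, "ay": 0, "az": 0, "gripper": 1},
  {"x": 0, "y": 0, "z": 1.5, "ax": 0, "ay": 0, "az": 0, "gripper": 1},
  {"x": 0, "y": 0, "z": 0.5, "ax": 0, "ay": 0, "az": 0, "gripper": 1},
])

```text
clock: 10.15
position: [473.3, -244.0, 46.9]
ee_rot: [0.708, -0.706, -0.002, 0.001]
contact_force: [-0.6, -0.1, -0.4]
gripper_width: 30.6
grasp_force: 59.4
```

Emit:
send_rows([
  {"x": 0, "y": 0, "z": 1.2, "ax": 0, "ay": 0, "az": 0, "gripper": 1},
  {"x": 0, "y": 0, "z": 1.0, "ax": 0, "ay": 0, "az": 0, "gripper": 1},
  {"x": 0, "y": 0, "z": 0.6, "ax": 0, "ay": 0, "az": 0, "gripper": 1},
  {"x": 0, "y": 0, "z": 0.3, "ax": 0, "ay": 0, "az": 0, "gripper": 1},
  {"x": 0, "y": 0, "z": 0.1, "ax": 0, "ay": 0, "az": 0, "gripper": 1},
])

```text
clock: 10.57
position: [475.1, -245.6, 17.5]
ee_rot: [0.707, -0.707, -0.0, 0.0]
contact_force: [-1.0, 2.2, 3.9]
gripper_width: 30.6
grasp_force: 59.9
```

Emit:
send_rows([
  {"x": 0, "y": 0, "z": 0.1, "ax": 0, "ay": 0, "az": 0, "gripper": 1},
  {"x": 0, "y": 0, "z": 0, "ax": 0, "ay": 0, "az": 0, "gripper": 1},
])

```text
clock: 10.73
position: [475.3, -245.9, 17.5]
ee_rot: [0.707, -0.707, 0.0, -0.0]
contact_force: [-0.2, 0.9, 3.6]
gripper_width: 30.7
grasp_force: 59.8
```

Emit:
send_rows([
  {"x": 0, "y": 0, "z": -0.1, "ax": 0, "ay": 0, "az": 0, "gripper": 0},
  {"x": 0, "y": 0, "z": 0, "ax": 0, "ay": 0, "az": 0, "gripper": -0.3},
  {"x": 0, "y": 0, "z": 0, "ax": 0, "ay": 0, "az": 0, "gripper": -0.3},
  {"x": 0, "y": 0, "z": 0, "ax": 0, "ay": 0, "az": 0, "gripper": -0.3},
])

```text
clock: 11.07
position: [475.2, -246.1, 17.5]
ee_rot: [-0.707, 0.707, -0.0, 0.0]
contact_force: [-0.7, -0.5, -0.7]
gripper_width: 55.4
grasp_force: 0.0
```

Emit:
send_rows([
  {"x": 0, "y": 0, "z": -2.5, "ax": 0, "ay": 0, "az": 0, "gripper": -0.3},
  {"x": 0, "y": 0, "z": -3.5, "ax": 0, "ay": 0, "az": 0, "gripper": -0.3},
  {"x": 0, "y": 0, "z": -3.5, "ax": 0, "ay": 0, "az": 0, "gripper": -0.3},
  {"x": 0, "y": 0, "z": -3.5, "ax": 0, "ay": 0, "az": 0, "gripper": -0.6},
  {"x": 0, "y": 0, "z": -3, "ax": 0, "ay": 0, "az": 0, "gripper": -0.8},
])

```text
clock: 11.48
position: [475.2, -246.2, 179.9]
ee_rot: [0.707, -0.707, 0.001, -0.0]
contact_force: [-0.1, -0.6, 0.3]
gripper_width: 76.7
grasp_force: 0.0
```

Emit:
send_rows([
  {"x": -2.5, "y": 0, "z": -1, "ax": 0, "ay": 0, "az": 0, "gripper": -0.8},
  {"x": -3, "y": 0, "z": 0, "ax": 0, "ay": 0, "az": 0, "gripper": -0.8},
  {"x": -2.5, "y": 0, "z": 0, "ax": 0, "ay": 0, "az": 0, "gripper": -0.8},
  {"x": -1.5, "y": 0, "z": 0, "ax": 0, "ay": 0, "az": 0, "gripper": -0.8},
  {"x": -0.5, "y": 0, "z": 0, "ax": 0, "ay": 0, "az": 0, "gripper": -0.8},
])

```text
clock: 11.9
position: [474.8, -144.3, 187.6]
ee_rot: [0.708, -0.706, 0.0, -0.0]
contact_force: [0.4, 0.1, -0.2]
gripper_width: 76.7
grasp_force: 0.0
```

Run:
```python
from h import *
for i in range(3): arm.get_image("wrist")
s,m,p,d,W=shot("v6"); np.savez("pics/w6.npz",p=p,d=d,W=W)
print(s["position"],s["ee_rot"],s["clock"],s["gripper_width"])
M=cluster(W,p,(475,-246),30,55,90); t=W[M]; print("blue",M.sum(),t.min(0),t.max(0),(t.min(0)+t.max(0))/2)
M=cluster(W,p,(482,-107),40,92,110);t=W[M]; print("white",len(t) and (t.min(0),t.max(0),(t.min(0)+t.max(0))/2))
M=cluster(W,p,(482,-107),40,52,85);t=W[M]; print("white",len(t) and (t.min(0),t.max(0),(t.min(0)+t.max(0))/2))
```

```text
[ 475.04164396 -146.04330453  187.31506433] [ 7.07350323e-01 -7.06863150e-01  5.62414649e-05  7.29840019e-05] 12.05 76.5533282001942
blue 793 [ 464.14654773 -259.97337422   55.11746397] [ 489.54879965 -233.05837501   69.67791379] [ 476.84767369 -246.51587462   62.39768888]
white (array([ 461.53917675, -126.57386603,   92.00332344]), array([500.1200059 , -88.76446255,  98.93990603]), array([ 480.82959133, -107.66916429,   95.47161473]))
white (array([ 457.94028295, -130.82825376,   52.1681613 ]), array([504.19045904, -98.40339393,  84.98995932]), array([ 481.06537099, -114.61582384,   68.57906031]))
```

View pics/v6.png

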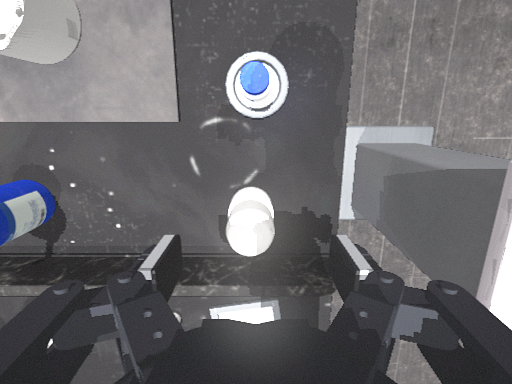

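Emit:
send_rows([
  {"x": -1.8, "y": -0.3, "z": 0.5, "ax": 0, "ay": 0, "az": 0, "gripper": -0.8},
  {"x": -1.5, "y": -0.3, "z": 1.5, "ax": 0, "ay": 0, "az": 0, "gripper": -0.8},
  {"x": -0.5, "y": 0, "z": 2.5, "ax": 0, "ay": 0, "az": 0, "gripper": -0.8},
  {"x": 0, "y": 0, "z": 3, "ax": 0, "ay": 0, "az": 0, "gripper": -0.8},
  {"x": 0, "y": 0, "z": 2.5, "ax": 0, "ay": 0, "az": 0, "gripper": -0.8},
])

```text
clock: 12.52
position: [480.8, -108.6, 85.9]
ee_rot: [-0.707, 0.707, 0.0, 0.0]
contact_force: [0.7, -0.4, -0.3]
gripper_width: 77.0
grasp_force: 0.0
```

Emit:
send_rows([
  {"x": 0, "y": 0, "z": 2.2, "ax": 0, "ay": 0, "az": 0, "gripper": -0.8},
  {"x": 0, "y": 0, "z": 1.5, "ax": 0, "ay": 0, "az": 0, "gripper": -0.8},
  {"x": 0, "y": 0, "z": 0.8, "ax": 0, "ay": 0, "az": 0, "gripper": -0.8},
  {"x": 0, "y": 0, "z": 0.4, "ax": 0, "ay": 0, "az": 0, "gripper": -0.8},
  {"x": 0, "y": 0, "z": 0, "ax": 0, "ay": 0, "az": 0, "gripper": -0.8},
])

```text
clock: 12.93
position: [480.9, -108.6, 37.7]
ee_rot: [-0.707, 0.707, 0.0, -0.001]
contact_force: [-0.5, 0.2, 0.8]
gripper_width: 76.8
grasp_force: 0.0
```

Emit:
send_rows([
  {"x": 0, "y": 0, "z": 0, "ax": 0, "ay": 0, "az": 0, "gripper": 1},
  {"x": 0, "y": 0, "z": 0, "ax": 0, "ay": 0, "az": 0, "gripper": 1},
  {"x": 0, "y": 0, "z": 0, "ax": 0, "ay": 0, "az": 0, "gripper": 1},
  {"x": 0, "y": 0, "z": 0, "ax": 0, "ay": 0, "az": 0, "gripper": 1},
])

```text
clock: 13.27
position: [481.6, -108.1, 40.0]
ee_rot: [0.707, -0.707, 0.001, -0.001]
contact_force: [-1.4, -0.9, 5.0]
gripper_width: 45.4
grasp_force: 61.4
```

Emit:
send_rows([
  {"x": 0, "y": 0, "z": -1.5, "ax": 0, "ay": 0, "az": 0, "gripper": 1},
  {"x": 0, "y": 0, "z": -3, "ax": 0, "ay": 0, "az": 0, "gripper": 1},
  {"x": 0, "y": 0, "z": -3, "ax": 0, "ay": 0, "az": 0, "gripper": 1},
  {"x": -2, "y": 0, "z": -2.5, "ax": 0, "ay": 0, "az": 0, "gripper": 1},
  {"x": -3, "y": 0.1, "z": -1, "ax": 0, "ay": 0, "az": 0, "gripper": 1},
])

```text
clock: 13.68
position: [482.1, -58.5, 152.8]
ee_rot: [-0.706, 0.708, -0.003, 0.003]
contact_force: [1.9, 0.7, -1.1]
gripper_width: 45.2
grasp_force: 62.1
```

Emit:
send_rows([
  {"x": -4, "y": 0.2, "z": 0, "ax": 0, "ay": 0, "az": 0, "gripper": 1},
  {"x": -4, "y": 0.2, "z": 0, "ax": 0, "ay": 0, "az": 0, "gripper": 1},
  {"x": -4, "y": 0.2, "z": 0, "ax": 0, "ay": 0, "az": 0, "gripper": 1},
  {"x": -4, "y": 0.2, "z": 0, "ax": 0, "ay": 0, "az": 0, "gripper": 1},
  {"x": -4, "y": 0.2, "z": 0, "ax": 0, "ay": 0, "az": 0, "gripper": 1},
])

```text
clock: 14.1
position: [469.4, 143.9, 149.3]
ee_rot: [0.707, -0.707, 0.0, -0.001]
contact_force: [1.6, -0.7, -1.6]
gripper_width: 45.8
grasp_force: 62.1
```

Emit:
send_rows([
  {"x": -3.3, "y": 0, "z": 0, "ax": 0, "ay": 0, "az": 0, "gripper": 1},
  {"x": -2.2, "y": 0, "z": 0, "ax": 0, "ay": 0, "az": 0, "gripper": 1},
  {"x": -1.2, "y": 0, "z": 0, "ax": 0, "ay": 0, "az": 0, "gripper": 1},
  {"x": -0.4, "y": 0, "z": 0, "ax": 0, "ay": 0, "az": 0, "gripper": 1},
  {"x": 0, "y": 0, "z": 0, "ax": 0, "ay": 0, "az": 0, "gripper": 1},
])

```text
clock: 14.52
position: [469.8, 213.3, 148.5]
ee_rot: [0.707, -0.707, -0.0, -0.0]
contact_force: [0.3, -0.0, -0.7]
gripper_width: 45.6
grasp_force: 62.1
```

Run:
```python
from h import *
for i in range(3): arm.get_image("wrist")
s,m,p,d,W=shot("v7"); np.savez("pics/w7.npz",p=p,d=d,W=W)
print(s["position"],s["ee_rot"],s["clock"],s["gripper_width"],s["contact_force"])
P,st=floor(m,p,W,(469.8,213.4),50); print(st,circ(P))
```

```text
[469.76378045 211.68446436 148.32073659] [-7.06579771e-01  7.07633326e-01  6.93548449e-05 -3.12571705e-04] 14.6667 45.67662834767414 [ 0.5257226   0.61834929 -3.14951019]
[ 225  153   63   44 1862] [469.7 207.7  28.8]
```

View pics/v7.png

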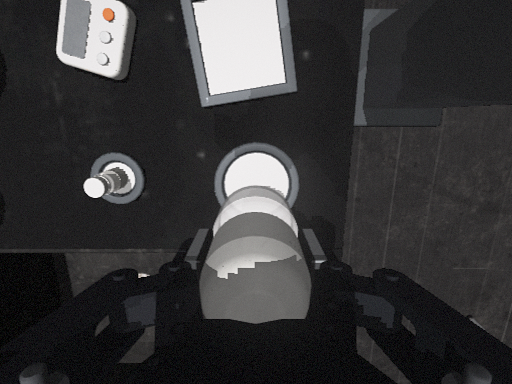

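Emit:
send_rows([
  {"x": -0.1, "y": 0, "z": 2.5, "ax": 0, "ay": 0, "az": 0, "gripper": 1},
  {"x": 0, "y": 0, "z": 3, "ax": 0, "ay": 0, "az": 0, "gripper": 1},
  {"x": 0, "y": 0, "z": 2.3, "ax": 0, "ay": 0, "az": 0, "gripper": 1},
  {"x": 0, "y": 0, "z": 1.4, "ax": 0, "ay": 0, "az": 0, "gripper": 1},
  {"x": 0, "y": 0, "z": 0.6, "ax": 0, "ay": 0, "az": 0, "gripper": 1},
])

```text
clock: 15.13
position: [468.9, 211.9, 48.2]
ee_rot: [-0.706, 0.708, 0.0, -0.002]
contact_force: [-0.2, 0.8, -1.8]
gripper_width: 45.4
grasp_force: 62.1
```

Emit:
send_rows([
  {"x": 0, "y": 0, "z": 0.3, "ax": 0, "ay": 0, "az": 0, "gripper": 1},
  {"x": 0, "y": 0, "z": 0.2, "ax": 0, "ay": 0, "az": 0, "gripper": 1},
  {"x": 0, "y": 0, "z": 0.2, "ax": 0, "ay": 0, "az": 0, "gripper": 1},
  {"x": 0, "y": 0, "z": 0.1, "ax": 0, "ay": 0, "az": 0, "gripper": 1},
  {"x": 0, "y": 0, "z": 0, "ax": 0, "ay": 0, "az": 0, "gripper": 1},
])

```text
clock: 15.55
position: [470.3, 214.3, 43.0]
ee_rot: [0.707, -0.707, 0.0, -0.001]
contact_force: [-0.6, 0.1, -0.4]
gripper_width: 45.7
grasp_force: 62.1
```

Emit:
send_rows([
  {"x": 0, "y": 0, "z": 0.1, "ax": 0, "ay": 0, "az": 0, "gripper": 1},
  {"x": 0, "y": 0, "z": 0.1, "ax": 0, "ay": 0, "az": 0, "gripper": 1},
  {"x": 0, "y": 0, "z": 0, "ax": 0, "ay": 0, "az": 0, "gripper": 1},
])

```text
clock: 15.8
position: [470.4, 214.5, 42.0]
ee_rot: [0.707, -0.707, 0.0, -0.001]
contact_force: [-3.1, -0.2, 6.7]
gripper_width: 45.2
grasp_force: 63.5
```

Emit:
send_rows([
  {"x": 0, "y": 0, "z": -0.2, "ax": 0, "ay": 0, "az": 0, "gripper": 0},
  {"x": 0, "y": 0, "z": 0, "ax": 0, "ay": 0, "az": 0, "gripper": -0.7},
  {"x": 0, "y": 0, "z": 0, "ax": 0, "ay": 0, "az": 0, "gripper": -0.7},
  {"x": 0, "y": 0, "z": 0, "ax": 0, "ay": 0, "az": 0, "gripper": -0.7},
])

```text
clock: 16.13
position: [470.1, 214.1, 42.4]
ee_rot: [0.707, -0.707, 0.0, -0.0]
contact_force: [-0.6, 0.4, -0.3]
gripper_width: 72.5
grasp_force: 0.0
```

Emit:
send_rows([
  {"x": 0, "y": 0, "z": -2, "ax": 0, "ay": 0, "az": 0, "gripper": -0.7},
  {"x": 0, "y": 0, "z": -3.5, "ax": 0, "ay": 0, "az": 0, "gripper": -0.7},
  {"x": 0, "y": 0, "z": -3.5, "ax": 0, "ay": 0, "az": 0, "gripper": -0.7},
  {"x": 0, "y": 0, "z": -3, "ax": 0, "ay": 0, "az": 0, "gripper": -0.7},
  {"x": 0.5, "y": -0.5, "z": -1, "ax": 0, "ay": 0, "az": 0, "gripper": -0.7},
])

```text
clock: 16.55
position: [476.8, 210.7, 177.4]
ee_rot: [0.708, -0.706, 0.001, -0.004]
contact_force: [0.6, 1.4, -0.2]
gripper_width: 72.7
grasp_force: 0.0
```

Emit:
send_rows([
  {"x": 2.8, "y": -2.8, "z": 0, "ax": 0, "ay": 0, "az": 0, "gripper": -0.7},
  {"x": 2.8, "y": -2.9, "z": 0, "ax": 0, "ay": 0, "az": 0, "gripper": -0.7},
  {"x": 2.8, "y": -2.9, "z": 0, "ax": 0, "ay": 0, "az": 0, "gripper": -0.7},
  {"x": 2.8, "y": -2.9, "z": 0, "ax": 0, "ay": 0, "az": 0, "gripper": -0.7},
  {"x": 2.3, "y": -2.4, "z": 0, "ax": 0, "ay": 0, "az": 0, "gripper": -0.7},
])

```text
clock: 16.97
position: [615.5, 72.0, 172.0]
ee_rot: [-0.707, 0.707, -0.0, -0.0]
contact_force: [1.1, 1.6, -0.2]
gripper_width: 72.6
grasp_force: 0.0
```

Emit:
send_rows([
  {"x": 0, "y": 0, "z": 1, "ax": 0, "ay": 0, "az": 5, "gripper": -0.7},
  {"x": 0, "y": 0, "z": 1, "ax": 0, "ay": 0, "az": 6, "gripper": -0.7},
  {"x": 0, "y": 0, "z": 1, "ax": 0, "ay": 0, "az": 4, "gripper": -0.7},
  {"x": 0, "y": 0, "z": 0, "ax": 0, "ay": 0, "az": 2, "gripper": -0.7},
  {"x": 0, "y": 0, "z": 0, "ax": 0, "ay": 0, "az": 0, "gripper": -0.7},
])

```text
clock: 17.38
position: [613.5, 73.6, 141.0]
ee_rot: [-0.594, 0.804, 0.0, -0.001]
contact_force: [0.0, 0.8, 0.9]
gripper_width: 72.6
grasp_force: 0.0
```

```bash
cat >> h.py <<'E'
def yaw(q):
    from scipy.spatial.transform import Rotation as R
    y=R.from_quat(q).as_matrix()[:,1]; return np.degrees(np.arctan2(-y[1],-y[0]))
E
python3 - <<'E'
from h import *
arm.get_image("wrist")
s,m,p,d,W=shot("v8"); np.savez("pics/w8.npz",p=p,d=d,W=W)
print(s["position"],yaw(s["ee_rot"]),s["ee_rot"],s["clock"],s["gripper_width"])
M=cluster(W,p,(614,73),50,9,27);t=W[M]; print("timer",M.sum(),t.min(0),t.max(0),cv2.minAreaRect(t[:,:2].astype(np.float32)))
M=cluster(W,p,(614,73),50,14,20);t=W[M]; print("timer",M.sum(),np.median(t[:,2]),cv2.minAreaRect(t[:,:2].astype(np.float32)))
M=cluster(W,p,(470,213),40,92,110);t=W[M]; print("white",len(t) and (t.min(0),t.max(0),(t.min(0)+t.max(0))/2))
E
```

```text
[613.89605277  73.85026869 141.71696248] -16.957901128685464 [-5.95118098e-01  8.03638084e-01  8.42939101e-05 -5.21277120e-04] 17.4333 72.40110803452482
timer 3569 [579.90285353  36.93939672   9.16868922] [648.19677062 109.11548852  22.6031256 ] ((613.9646606445312, 72.73926544189453), (63.03717803955078, 58.05122375488281), 73.15476989746094)
timer 3312 17.658948176697663 ((614.0386962890625, 72.72742462158203), (63.040462493896484, 57.82418441772461), 73.18611907958984)
white (array([451.54451276, 194.97063813,  92.14365159]), array([469.57931822, 219.0898872 ,  98.73777464]), array([460.56191549, 207.03026267,  95.44071311]))
```

View pics/v8.png

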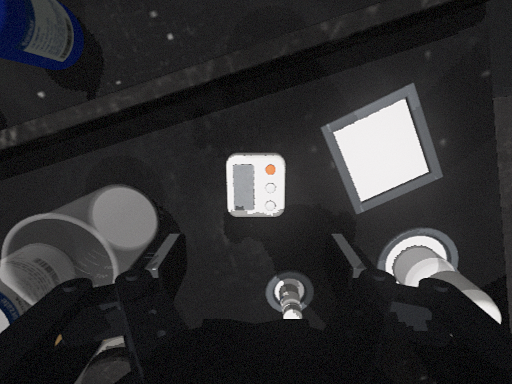

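Emit:
send_rows([
  {"x": 0.1, "y": 0, "z": 2.5, "ax": 0, "ay": 0, "az": 0, "gripper": -0.7},
  {"x": 0, "y": 0, "z": 3.5, "ax": 0, "ay": 0, "az": 0, "gripper": -0.7},
  {"x": 0, "y": 0, "z": 3.2, "ax": 0, "ay": 0, "az": 0, "gripper": -0.7},
  {"x": 0, "y": 0, "z": 2.2, "ax": 0, "ay": 0, "az": 0, "gripper": -0.7},
  {"x": 0, "y": 0, "z": 1.3, "ax": 0, "ay": 0, "az": 0, "gripper": -0.7},
])

```text
clock: 17.9
position: [612.2, 72.7, 12.6]
ee_rot: [-0.595, 0.804, 0.001, -0.002]
contact_force: [0.2, -0.3, -0.2]
gripper_width: 72.4
grasp_force: 0.0
```

Emit:
send_rows([
  {"x": 0, "y": 0, "z": 0.7, "ax": 0, "ay": 0, "az": 0, "gripper": -0.7},
  {"x": 0, "y": 0, "z": 0.4, "ax": 0, "ay": 0, "az": 0, "gripper": -0.7},
  {"x": 0, "y": 0, "z": 0.1, "ax": 0, "ay": 0, "az": 0, "gripper": -0.7},
  {"x": 0, "y": 0, "z": 0, "ax": 0, "ay": 0, "az": 0, "gripper": -0.7},
])

```text
clock: 18.23
position: [614.4, 73.4, 4.2]
ee_rot: [-0.595, 0.804, -0.0, 0.001]
contact_force: [-0.6, -0.2, 0.3]
gripper_width: 73.0
grasp_force: 0.0
```

Emit:
send_rows([
  {"x": 0, "y": 0, "z": 0.1, "ax": 0, "ay": 0, "az": 0, "gripper": 0.9},
  {"x": 0, "y": 0, "z": 0, "ax": 0, "ay": 0, "az": 0, "gripper": 1},
  {"x": 0, "y": 0, "z": 0, "ax": 0, "ay": 0, "az": 0, "gripper": 1},
  {"x": 0, "y": 0, "z": 0, "ax": 0, "ay": 0, "az": 0, "gripper": 1},
])

```text
clock: 18.57
position: [614.9, 73.5, 4.0]
ee_rot: [-0.595, 0.804, -0.001, 0.002]
contact_force: [-0.6, 0.7, 7.1]
gripper_width: 56.0
grasp_force: 65.4
```

Emit:
send_rows([
  {"x": 0, "y": 0, "z": -1, "ax": 0, "ay": 0, "az": 0, "gripper": 1},
  {"x": 0, "y": 0, "z": -1.5, "ax": 0, "ay": 0, "az": 0, "gripper": 1},
  {"x": 0, "y": 0, "z": -1.5, "ax": 0, "ay": 0, "az": 0, "gripper": 1},
  {"x": 0, "y": 0, "z": -1, "ax": 0, "ay": 0, "az": 0, "gripper": 1},
  {"x": 0, "y": 0, "z": 0, "ax": 0, "ay": 0, "az": 0, "gripper": 1},
])

```text
clock: 18.98
position: [615.1, 73.5, 55.0]
ee_rot: [-0.595, 0.804, -0.001, 0.002]
contact_force: [0.4, 0.3, 0.5]
gripper_width: 56.2
grasp_force: 64.7
```

Run:
```python
from h import *
arm.get_image("wrist")
s,m,p,d,W=shot("v9")
print(s["position"],yaw(s["ee_rot"]),s["gripper_width"],s["grasp_force"])
M=cluster(W,p,(614,73),50,45,80)&(p.min(-1)>100);t=W[M]; print("timer",M.sum(),np.median(t,0),cv2.minAreaRect(t[:,:2].astype(np.float32)))
P,st=floor(m,p,W,(484,79),60);print(st,cv2.minAreaRect(P[:,:2].astype(np.float32)))
```

```text
[614.21831783  73.3029586   53.56569377] -17.008446080291627 56.29482201526522 64.71243739128113
timer 10064 [611.44601599  62.28855226  66.95114369] ((615.2102661132812, 71.77983093261719), (63.12738800048828, 57.50680160522461), 72.82303619384766)
[  370    92   133   144 11609] ((484.1856384277344, 78.93495178222656), (72.69171142578125, 78.8038101196289), 9.00969123840332)
```

View pics/v9.png

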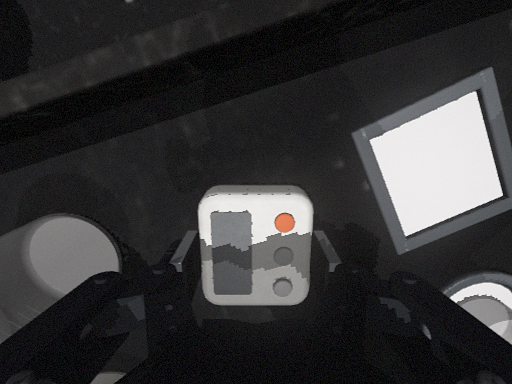

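Emit:
send_rows([
  {"x": 0, "y": 0, "z": -1, "ax": 0, "ay": 0, "az": -5, "gripper": 1},
  {"x": 0, "y": 0, "z": -1, "ax": 0, "ay": 0, "az": -6, "gripper": 1},
  {"x": 0, "y": 0, "z": 0, "ax": 0, "ay": 0, "az": -6, "gripper": 1},
  {"x": 0, "y": 0, "z": 0, "ax": 0, "ay": 0, "az": -6, "gripper": 1},
  {"x": 0, "y": 0, "z": 0, "ax": 0, "ay": 0, "az": -3, "gripper": 1},
])

```text
clock: 19.5
position: [612.8, 72.8, 71.1]
ee_rot: [0.762, -0.648, -0.001, 0.001]
contact_force: [-0.6, -0.5, -0.5]
gripper_width: 56.0
grasp_force: 64.7
```

Emit:
send_rows([
  {"x": -0.5, "y": 2.5, "z": 0, "ax": 0, "ay": 0, "az": 0, "gripper": 1},
  {"x": -0.7, "y": 3.5, "z": 0, "ax": 0, "ay": 0, "az": 0, "gripper": 1},
  {"x": -0.7, "y": 3.3, "z": 0, "ax": 0, "ay": 0, "az": 0, "gripper": 1},
  {"x": -0.5, "y": 2.3, "z": 0, "ax": 0, "ay": 0, "az": 0, "gripper": 1},
  {"x": -0.2, "y": 1.2, "z": 0, "ax": 0, "ay": 0, "az": 0, "gripper": 1},
])

```text
clock: 19.92
position: [478.8, 77.7, 71.0]
ee_rot: [0.76, -0.65, -0.001, 0.002]
contact_force: [0.1, -0.5, -1.2]
gripper_width: 56.2
grasp_force: 64.7
```

Run:
```python
from h import *
arm.get_image("wrist");arm.get_image("wrist");arm.get_image("wrist")
s,m,p,d,W=shot("v10")
print(s["position"],yaw(s["ee_rot"]),s["gripper_width"],s["grasp_force"],s["clock"])
M=cluster(W,p,s["position"][:2],50,60,100)&(p.min(-1)>90);t=W[M]; print("timer",M.sum(),np.median(t,0),cv2.minAreaRect(t[:,:2].astype(np.float32)))
for b in np.arange(-60,61,20): pass
```

```text
[482.25439523  78.57232197  71.8710398 ] 9.050375674611299 56.108186851112904 64.69677686691284 20.0667
timer 13494 [483.83433449  71.58251538  85.58639963] ((482.7706604003906, 77.42355346679688), (76.70454406738281, 64.1080093383789), 9.301405906677246)
```

View pics/v10.png

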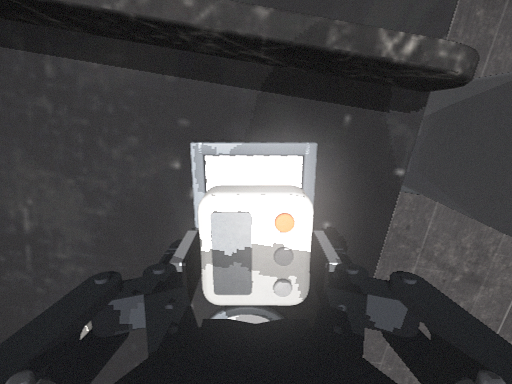

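Emit:
send_rows([
  {"x": -0.1, "y": -0.2, "z": 1.5, "ax": 0, "ay": 0, "az": 0, "gripper": 1},
  {"x": 0, "y": 0, "z": 2, "ax": 0, "ay": 0, "az": 0, "gripper": 1},
  {"x": 0, "y": 0, "z": 1.5, "ax": 0, "ay": 0, "az": 0, "gripper": 1},
  {"x": 0, "y": 0, "z": 0.8, "ax": 0, "ay": 0, "az": 0, "gripper": 1},
  {"x": 0, "y": 0, "z": 0.3, "ax": 0, "ay": 0, "az": 0, "gripper": 1},
])

```text
clock: 20.53
position: [485.1, 79.7, 9.6]
ee_rot: [0.76, -0.65, -0.001, 0.001]
contact_force: [-0.3, 0.8, -2.1]
gripper_width: 56.1
grasp_force: 64.7
```

Emit:
send_rows([
  {"x": 0, "y": 0, "z": 0.2, "ax": 0, "ay": 0, "az": 0, "gripper": 1},
  {"x": 0, "y": 0, "z": 0.1, "ax": 0, "ay": 0, "az": 0, "gripper": 1},
  {"x": 0, "y": 0, "z": 0.1, "ax": 0, "ay": 0, "az": 0, "gripper": 1},
  {"x": 0, "y": 0, "z": 0, "ax": 0, "ay": 0, "az": 0, "gripper": 1},
])

```text
clock: 20.87
position: [485.5, 80.2, 7.8]
ee_rot: [0.76, -0.649, 0.0, -0.001]
contact_force: [0.3, -0.5, -0.7]
gripper_width: 56.0
grasp_force: 64.7
```

Emit:
send_rows([
  {"x": 0, "y": 0, "z": 0.1, "ax": 0, "ay": 0, "az": 0, "gripper": 1},
  {"x": 0, "y": 0, "z": 0.1, "ax": 0, "ay": 0, "az": 0, "gripper": 1},
  {"x": 0, "y": 0, "z": 0, "ax": 0, "ay": 0, "az": 0, "gripper": 1},
])

```text
clock: 21.12
position: [485.4, 80.2, 6.0]
ee_rot: [0.76, -0.649, 0.0, -0.001]
contact_force: [-1.4, 0.4, 3.4]
gripper_width: 55.9
grasp_force: 65.1
```

Contact at the expected height. I'll release, rise and check.

Emit:
send_rows([
  {"x": 0, "y": 0, "z": -0.1, "ax": 0, "ay": 0, "az": 0, "gripper": -0.2},
  {"x": 0, "y": 0, "z": 0, "ax": 0, "ay": 0, "az": 0, "gripper": -0.7},
  {"x": 0, "y": 0, "z": 0, "ax": 0, "ay": 0, "az": 0, "gripper": -0.7},
  {"x": 0, "y": 0, "z": 0, "ax": 0, "ay": 0, "az": 0, "gripper": -0.7},
])

```text
clock: 21.45
position: [485.0, 80.1, 6.3]
ee_rot: [0.76, -0.649, 0.0, -0.0]
contact_force: [-0.2, 0.1, 0.8]
gripper_width: 72.4
grasp_force: 0.0
```

Emit:
send_rows([
  {"x": 0, "y": 0, "z": -2.5, "ax": 0, "ay": 0, "az": 0, "gripper": -0.7},
  {"x": 0, "y": 0, "z": -3.5, "ax": 0, "ay": 0, "az": 0, "gripper": -0.7},
  {"x": 0, "y": 0, "z": -4, "ax": 0, "ay": 0, "az": 0, "gripper": -0.7},
  {"x": 0, "y": 0, "z": -4, "ax": 0, "ay": 0, "az": 0, "gripper": -0.7},
  {"x": 0, "y": 0, "z": -3, "ax": 0, "ay": 0, "az": 0, "gripper": -0.7},
])

```text
clock: 21.87
position: [485.7, 80.2, 179.8]
ee_rot: [0.761, -0.649, 0.001, -0.002]
contact_force: [1.4, 0.6, -1.2]
gripper_width: 72.4
grasp_force: 0.0
```

Emit:
send_rows([
  {"x": 0, "y": 0, "z": -3, "ax": 0, "ay": 0, "az": 0, "gripper": -0.7},
  {"x": 0, "y": -2, "z": -2, "ax": 0, "ay": 0, "az": 0, "gripper": -0.7},
  {"x": 0, "y": -2, "z": 0, "ax": 0, "ay": 0, "az": 0, "gripper": -0.7},
  {"x": 0, "y": 0, "z": 0, "ax": 0, "ay": 0, "az": 0, "gripper": -0.7},
  {"x": 0, "y": 0, "z": 0, "ax": 0, "ay": 0, "az": 0, "gripper": -0.7},
])

```text
clock: 22.28
position: [524.5, 86.3, 225.7]
ee_rot: [0.76, -0.65, -0.0, 0.0]
contact_force: [-0.1, -0.2, 0.4]
gripper_width: 72.2
grasp_force: 0.0
```

Run:
```python
from h import *
arm.get_image("wrist");arm.get_image("wrist")
s,m,p,d,W=shot("v11")
print(s["position"],s["gripper_width"],s["clock"])
def rep(W,n,xy,r,a,b):
    t=W[cluster(W,p,xy,r,a,b)]; print(n,len(t),len(t) and ((t.min(0)+t.max(0))/2).round(1),len(t) and t[:,2].max().round(1))
M=cluster(W,p,(484,79),50,13,30);t=W[M]; print("timer",M.sum(),np.median(t,0),np.percentile(t[:,2],[5,95]),cv2.minAreaRect(t[:,:2].astype(np.float32)))
rep(W,"white",(470,213),40,90,110)
A=[]
for c in ["scene","side"]:
    q,dd=arm.get_image(c); Ws=world(arm.camera_model(c),dd)
    rep(Ws,c+" vial",(615,205),25,20,70); rep(Ws,c+" white",(470,213),45,50,120); rep(Ws,c+" blue",(475,-246),35,30,90)
    A.append(cv2.resize(q[150:300,150:350,::-1],(400,300),interpolation=cv2.INTER_CUBIC))
cv2.imwrite("pics/final.png",np.hstack(A)); 
cv2.imwrite("pics/final2.png",np.vstack([np.hstack(A),cv2.resize(p[...,::-1],(400,300)).repeat(1,0)[:, :].copy() if 0 else np.hstack([cv2.resize(p[...,::-1],(400,300)),np.zeros((300,400,3),np.uint8)])]))
```

```text
[523.468461    85.90711797 225.31032106] 72.5235264545347 22.3833
timer 2218 [486.41128612  77.6021354   19.76305631] [17.34747113 22.08128004] ((485.6497802734375, 79.37045288085938), (57.96091079711914, 63.41426467895508), 8.975560188293457)
white 934 [471.  213.3  95.8] 101.6
scene vial 52 [610.2 202.8  35.6] 50.6
scene white 220 [464.9 208.8  76.9] 103.5
scene blue 191 [ 472.1 -249.4   50.5] 70.8
side vial 57 [613.7 207.8  35.4] 49.5
side white 256 [468.6 221.3  77.3] 104.0
side blue 87 [ 475.5 -241.2   51.1] 72.0
```

View pics/final2.png

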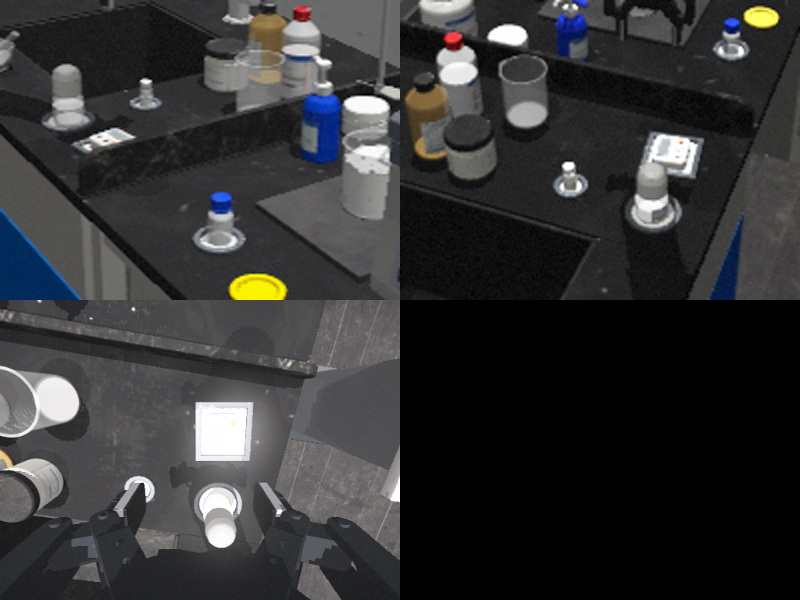

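The pictures show all four things upright or flat in their holders. The timer top is at 19.8 mm (wrist view, 223,432), and the beaker, the pump bottle and the yellow holder are undisturbed.

```bash
python3 -c "
from bench import arm
print(arm.job_done())"
```

```text
the job is handed in; nothing more can be done
None
```

The vial, blue-capped bottle, white bottle and timer are each released and standing inside the rim of their own holder, and the job was handed in at about 22 s.

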